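# Hold the shield box lid just below its balance point

## Task

The lid spring of the radio shield box is to be checked. With the lid shut, twist the red spring-return interlock knob clockwise to its stop and let go so that it springs back, then raise the lid, which has a black bar handle, clearly past its balance point (red pointer into the yellow part of the scale), ease it back and finish while still holding it just below balance, steady, with the pointer in the green band. Do not let the lid slam shut, nothing else may prop it, and leave the case, the mug and the mouse where they are.

Things in the scene. Friction and masses are not known exactly. Their poses are not given: they have to be found in the camera images.
- shieldbox: aluminium radio shield box, fixed to the bench, 180 mm deep (its x) x 230 wide (its y) x 100 high; with the shut lid 112 high. Origin: centre of its underside; x points to the hinge side away from the robot, z up. Its yaw differs from start to start. On its +y side a curved scale of coloured blocks, centred on the hinge, 100 mm radius, 20 mm wide at y = 129 to 149 mm, held by a blue post near the hinge, up to 207 mm above the bench
- lid_hinge (a point): middle of the lid's hinge axis, at (94, 0, 106) mm in the box frame; the axis runs along the box's y; the point's axes are parallel to the box's and do not turn with the lid
- lid (a joint): angle of the lid, rad: 0 shut, grows as the front edge rises, end stop at 1.50. The lid weighs 0.9 kg and has a spring that carries part of it: it balances at 1.10 rad (black mark on the scale). Below that it falls shut by itself (about 1.5 N at the bar when nearly shut, under 1 N near balance), above that it swings open by itself to the stop. Scale: green band 0.82 to 1.04, yellow part 1.125 to 1.50. A red pointer pin on the lid's +y side shows the angle against the scale
- lid_bar (a point): centre of the lid's black handle bar: round, 12 mm diameter, 96 mm long along y, 225 mm from the hinge axis, level with it when the lid is shut (106 mm above the bench). Two 10 mm round arms at its ends, 86 mm clear between them, join it to the lid's 12 mm thick panel, whose edge is 46 mm from the bar's centre; free below. The point turns with the lid: its -x axis points from the hinge to the bar, y along the bar
- switchbox: interlock switch box, aluminium with blue ends, fixed to the bench, 84 mm (x) x 102 (y) x 52 high (top plate at 50). Origin: centre of its underside; the knob's axis is vertical through the origin. It stands to the left or right in front of the shield box
- knob (a joint): angle of the red knob, rad: 0 at rest, grows clockwise seen from above, hard stop at 1.05. A spring of 0.10 N m/rad (0.025 N m at rest, 0.13 at the stop) turns it back to 0 when let go
- knob_grip (a point): point on the knob's axis at which to grip it, 80 mm above the bench. The knob is an upright red bar 44 mm long (point's x) x 12 mm thick (point's y) x 36 mm high, from 54 to 90 mm above the bench, on a 44 mm disc 4 mm thick. The point turns with the knob
- calkit: bystander: blue calibration-kit case, loose, 79 x 102 x 35 mm, origin centre of underside; stands on the side opposite to the switch box
- mug: bystander: white mug, loose, 76 mm diameter, 90 mm high, handle on its +y side, origin centre of underside
- mouse: bystander: black computer mouse, loose, 100 x 58 x 32 mm, origin centre of underside
Things that resemble listed ones, but are neither listed nor needed, are in the scene too. Leave any purple look-alike of the switchbox alone.

How it is judged (in metres and radians):
On the way, in this order (a step that is already met when the one before it is completed fails the run):
1. the knob is twisted to its stop while the lid is shut (value of joint knob above 0.97 rad and value of joint lid below 0.06 rad), for 0.1 s.
2. the knob is let go and has sprung back, the lid still shut (value of joint knob below 0.12 rad and contact force between switchbox and the fingers below 0.1 N and value of joint lid below 0.06 rad), for 0.1 s.
3. the lid is raised past its balance point (value of joint lid above 1.12 rad), for 0.1 s.
At the end, for the whole second after the job is handed in: the fingers hold the lid steady (under 0.08 rad/s) just below balance, 0.79 to 1.07 rad, touching it with at least 0.2 N; no loose thing touches the lid; the knob is back at rest (under 0.12 rad) (value of joint lid between 0.79 and 1.07 rad and velocity of joint lid between -0.08 and 0.08 rad/s and contact force between lid and the fingers above 0.2 N and value of joint knob below 0.12 rad and contact force between lid and calkit below 0.05 N and contact force between lid and mug below 0.05 N and contact force between lid and mouse below 0.05 N); the arm keeps its last pose, push and grip.
It fails at once if the lid falls or slams shut (closing faster than 2.5 rad/s) (velocity of joint lid below -2.5 rad/s).
It fails at once if the case is moved more than 25 mm (distance of calkit from where it was at the start of the episode above 0.025 m).
It fails at once if the mug is moved more than 25 mm (distance of mug from where it was at the start of the episode above 0.025 m).
It fails at once if the mouse is moved more than 25 mm (distance of mouse from where it was at the start of the episode above 0.025 m).
It also fails if it takes over 64 s, if anything falls off the work surface, if the arm or the gripper's body presses on something with over 40 N, if the wrist force passes 120 N, or if a joint passes its speed limit or range.

## Robot

A 7-joint arm with a two-finger parallel gripper is mounted at the origin on the work surface. World frame = base frame: x ahead of the robot, y to its left, z up, the work surface at z = 0. Lengths are in mm, angles in rad, forces in N, time in s.
With the tool pointing down it reaches from about 425 to 875 mm from the base axis. Payload 8.4 kg.
Tool frame: the origin (TCP) lies between the finger pads; the fingertips stand 8 mm ahead of it and the grasp point (between the pads) lies 11 mm behind it; z points along the fingers, y is the line along which they close (so a half turn about z gives the same grasp; the last joint's range is limited). The gripper opens to 87 mm and grips with 3 to 60 N. Pads are 19 mm wide; open, the fingers measure 117 mm over their backs; the gripper's body (75 mm by 190 mm) begins 51 mm behind the grasp point.
Start: joints at [1.171, 0.333, 0.04, 1.465, -0.013, 1.343, -0.059], TCP at [192.562, -620.791, 196.246] pointing down, gripper open.
Joint ranges: [-2.58, 2.58], [-0.38, 2.09], [-1.3, 1.39], [0.25, 2.4], [-1.5, 4.64], [0.08, 2.09], [-2.65, 2.65]. Speed limits (rad/s): [2.22, 2.22, 2.79, 2.79, 3.14, 3.14, 3.14].

## Interface

Orientations are given as a 3x3 rotation matrix whose columns are the frame's x, y, z axes.
In Python, from cell import env gives the robot as it stands.
- The arm moves only by the tool servo_tool, never from a script. Its argument "steps" is one flat list of numbers, 4 for each row, row after row: the shift along the world's x, y, z in m, then the turn about the world's z in rad. In form: [tx, ty, tz, spin, tx, ty, tz, spin, ...]. A call has 1 to 12 rows; each row shifts and turns the commanded pose from where the row before left it; what a row does not reach is not made up. A row lasts 1/10 s, in which the tool goes at most 50 mm and 8.59 degrees, less where a joint would pass 70% of its speed; a pose out of reach is approached as far as the arm can. A call with a gripper value outside its range is refused whole. "hand" is the gripper command: -1 is fully open, 1 is shut, values between are in proportion, set as the call begins (left out, the last holds). The fingers move at their own pace and stop on an object; "squeeze" is the grip in N (left out, the last holds). Time passes only in rows, so rows that do not move let the fingers close. It gives the time, the measured TCP pose, the force, the opening and the grip force at its end, in the units of the state.
- env.get_state(): the state, without advancing time (a new reading comes with each control period).
- env.read_camera(name): name is "scene" or "top" or "wrist"; returns a dict with "color" (384x512x3 uint8, red, green, blue), "vfov" (degrees; the focal length in pixels is half the picture's height over the tangent of half this angle, whatever the lens; pixels are square), "cx", "cy" (the principal point, pixels), "R" (3x3) and "t" (3): a world point X has camera coordinates R X + t; the wrist camera has in their place "T_tool_cam" (4x4, takes a point from camera to tool coordinates, whose origin is the TCP and whose axes are the flange's). Camera axes: x right, y down, z forward; pixel columns grow to the right and rows downward; lengths in mm; the calibration is good to about 2 mm. The wrist camera is an equidistant fisheye: a pixel r from the principal point sees the ray r / f radians off the axis. A picture is of the moment at which its call begins: read the wrist's pose just before it. There is no depth.
- env.sign_off(): hands the job in; it is judged then, once.
The state is a dict: "t": time; "joint_positions": joint angles; "qd": joint speeds; "tau": joint torques, N m; "tool_pos": TCP position; "orientation": TCP orientation; "wrist_force": force on the tool from outside, world axes, zero at the start; "torque": the same for the moment, N m; "grip_width": opening from 0.0 (shut) to 1.0 (fully open); "grip_force": force on a finger pad.
Only numpy, scipy, OpenCV 4.12 (cv2) and the standard library are available. Lean on these libraries where they do the work, as an engineer would, in place of code of your own. Each camera call takes 0.05 s, during which the arm holds its last target. There are 200 camera calls.

## Working session

There is one attempt and no reset: what is moved stays moved. The work goes in short steps, Python scripts to look and compute and a tool call to move; the robot and the scene stay as the last step left them, time stands still between calls to the robot, and variables do not carry over. Pictures are saved under pics/ and viewed, at most 10 in all, crops included, and the job is handed in when it is done.

Besides the shell and the picture viewer there is one more tool, called after "Emit:" in YAML: its name, and indented under it one key for each argument. servo_tool: Moves the arm, as the interface text tells. Its arguments: {"type":"object","properties":{"steps":{"type":"array"},"hand":{"type":"number"},"squeeze":{"type":"number"}},"required":["steps"]}

```bash
ls; mkdir -p pics; cat > h.py <<'E'
import numpy as np, cv2
from cell import env
def cam(n):
    c=env.read_camera(n); c['f']=192/np.tan(np.radians(c['vfov'])/2); return c
def ray(c,u,v,z):
    R=np.array(c['R']);t=np.array(c['t']); d=R.T@np.array([(u-c['cx'])/c['f'],(v-c['cy'])/c['f'],1]); o=-R.T@t
    return o+d*(z-o[2])/d[2]
def proj(c,X):
    p=np.array(c['R'])@np.array(X,float)+np.array(c['t']); return c['f']*p[:2]/p[2]+[c['cx'],c['cy']]
E
python3 - <<'E'
from h import *
for n in('scene','top'):
    c=cam(n); im=c['color'][:,:,::-1]; cv2.imwrite(f'pics/{n}0.png',im)
    print(n,c['f'],c['cx'],c['cy'],-np.array(c['R']).T@np.array(c['t']))
    np.save(n+'0.npy',c,allow_pickle=True)
s=env.get_state();print(s['t'],s['tool_pos'],s['orientation'])
a=[cv2.resize(cv2.imread(f'pics/{n}0.png'),(800,600)) for n in('scene','top')]
[cv2.imwrite(f'pics/{n}0b.png',x) for n,x in zip(('scene','top'),a)]
E
```

```text
pics
scene 481.2159064020889 253.6471293165787 198.75511813583526 [1270.22418313 -444.48032608 1056.35824151]
top 447.1617632419696 254.9893093443858 192.52217495009714 [ 339.74785356   59.11813998 1243.88141207]
0.1 [ 192.42037882 -620.39014068  195.45430855] [[ 9.55107205e-01  2.96259968e-01 -5.07584721e-04]
 [ 2.96260390e-01 -9.55106266e-01  1.34237403e-03]
 [-8.71056611e-05 -1.43248835e-03 -9.99998970e-01]]
```

View pics/scene0b.png

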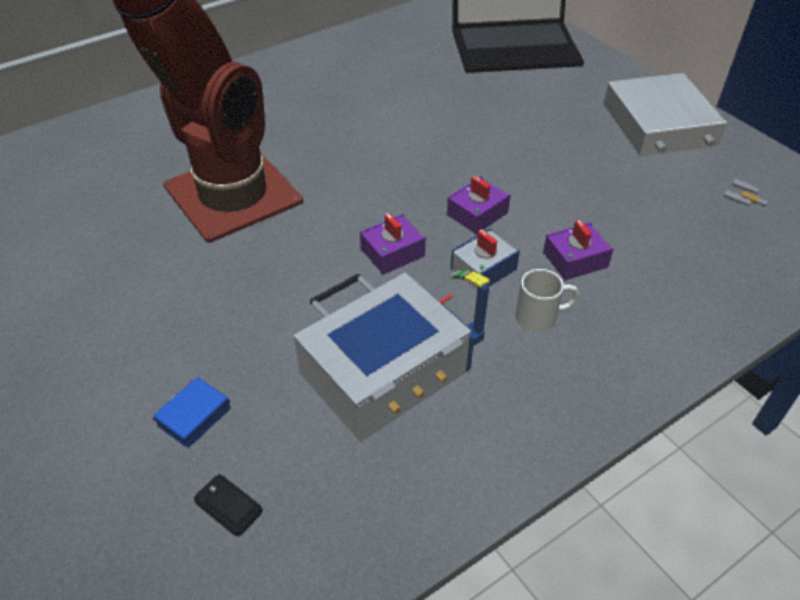

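View pics/top0b.png

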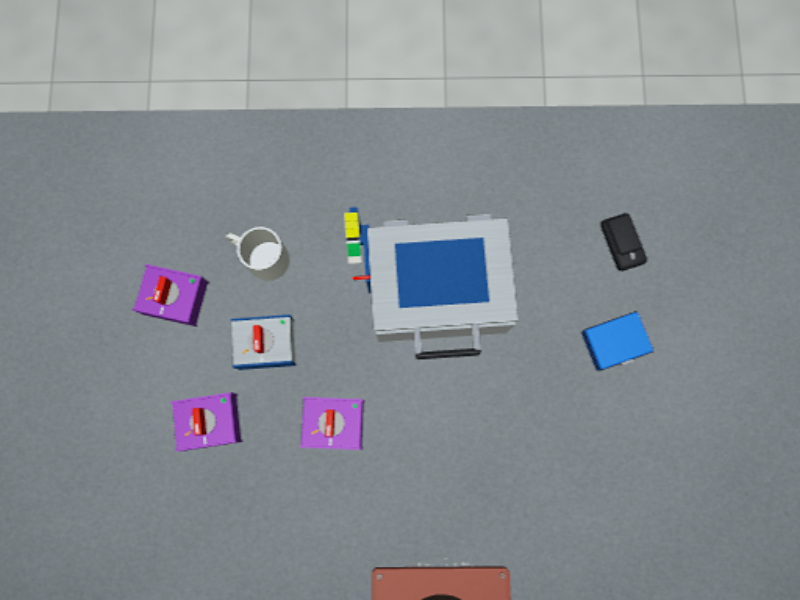

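Top view (800x600): red-knob candidates are the aluminium box with blue ends at (258,340), and purple look-alikes at (170,295), (205,421) and (332,424). I choose (258,340). The lid bar is at (448,354), pointer (362,278), mug (262,250), case (618,341), mouse (624,241). Next is a close crop and the measurement.

```bash
python3 - <<'E'
from h import *
T=np.load('top0.npy',allow_pickle=True).item(); S=np.load('scene0.npy',allow_pickle=True).item()
def masks(c):
    hsv=cv2.cvtColor(c['color'],cv2.COLOR_RGB2HSV); return hsv
hsv=masks(T)
def box(m,z,c,name,roi):
    mm=np.zeros_like(m); u0,v0,u1,v1=roi; mm[v0:v1,u0:u1]=m[v0:v1,u0:u1]
    n,l,st,_=cv2.connectedComponentsWithStats(mm); k=1+np.argmax(st[1:,4]); p=np.argwhere(l==k)[:,::-1].astype(np.float32)
    w=np.array([ray(c,u,v,z)[:2] for u,v in p],np.float32); r=cv2.minAreaRect(w); print(name,len(p),p.mean(0),'mean',w.mean(0),r); return p
s=.64
# bar: dark
box(((hsv[:,:,2]<60)).astype(np.uint8),106,T,'bar',(262,218,312,234))
# lid panel silver+blue: all bright in roi z=112
blue=cv2.inRange(hsv,(100,120,60),(125,255,255))
box(blue,112,T,'lidblue',(245,145,320,202))
red=cv2.inRange(hsv,(0,150,60),(8,255,255))|cv2.inRange(hsv,(172,150,60),(180,255,255))
box(red,90,T,'knob',(150,200,190,236))
sil=((hsv[:,:,1]<60)&(hsv[:,:,2]>135)).astype(np.uint8)
sb=cv2.morphologyEx(sil|(red>0),cv2.MORPH_CLOSE,np.ones((5,5)))
box(sb,50,T,'plate',(146,200,190,238))
hs=masks(S); redS=cv2.inRange(hs,(0,150,60),(8,255,255))|cv2.inRange(hs,(172,150,60),(180,255,255))
box(redS,90,S,'knobS',(300,145,322,167))
box((hs[:,:,2]<60).astype(np.uint8),106,S,'barS',(195,172,235,198))
a=cv2.resize(T['color'][195:240,140:195],(495,405),interpolation=cv2.INTER_CUBIC)
b=cv2.resize(S['color'][140:180,285:337],(300,405)[::1],interpolation=cv2.INTER_CUBIC)
cv2.imwrite('pics/crop1.png',np.hstack([a,b])[:,:,::-1])
E
```

```text
bar 131 [286.24426 226.1145 ] mean [465.1404   -12.978968] ((465.40496826171875, -12.478111267089844), (11.000433921813965, 102.4234390258789), 3.4304616451263428)
lidblue 2329 [282.21512 174.16187] mean [599.9279     -5.0117316] ((600.3843383789062, -4.6189117431640625), (109.30024719238281, 147.54818725585938), 3.4525599479675293)
knob 85 [165.01176 215.85883] mean [496.6108  300.97522] ((494.711669921875, 301.7019348144531), (46.162940979003906, 15.227278709411621), 7.237428665161133)
plate 1672 [167.5 218.5] mean [494.92883 302.45187] ((495.20159912109375, 302.9188232421875), (119.5959243774414, 100.26522064208984), 89.48562622070312)
knobS 91 [311.2088  154.71428] mean [507.8725  288.68457] ((509.3525085449219, 288.6573791503906), (32.342315673828125, 58.85199737548828), 51.144161224365234)
barS 93 [215.15054 184.41936] mean [463.51956  -14.299734] ((463.02142333984375, -13.262897491455078), (11.406765937805176, 90.74226379394531), 3.8820314407348633)
```

View pics/crop1.png

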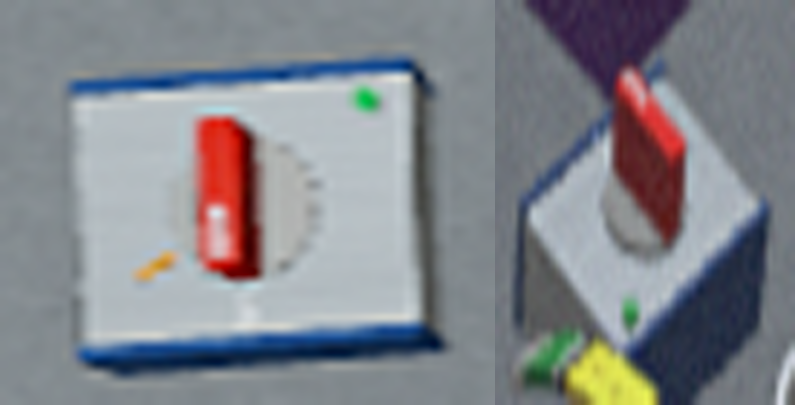

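The crop confirms it: an aluminium plate with blue ends and an upright red bar, with its top centre at crop (220,193). I'm swinging round to hover over it, with the half turn chosen so the wrist can twist clockwise.

Emit:
servo_tool:
  steps: [0.04,0.026,0.012,0.121,0.04,0.026,0.012,0.121,0.04,0.026,0.012,0.121,0.04,0.026,0.012,0.121,0.04,0.026,0.012,0.121,0.04,0.026,0.012,0.121,0.024,0.041,0,0.121,0.024,0.041,0,0.121,0.024,0.041,0,0.121,0.024,0.041,0,0.121,0.024,0.041,0,0.121,0.024,0.041,0,0.121]
  hand: -1

```text
t: 1.3
tool_pos: [577.0, -217.0, 268.0]
orientation: [[-0.186, 0.983, -0.0], [0.983, 0.186, -0.0], [0.0, -0.0, -1.0]]
wrist_force: [1.1, -0.5, -0.5]
grip_width: 0.998
grip_force: 0.0
```

Emit:
servo_tool:
  steps: [0.003,0.045,0,0.121,0.003,0.045,0,0.121,0.003,0.045,0,0.121,0.003,0.045,0,0.121,0.003,0.045,0,0.121,0.003,0.045,0,0.121,-0.017,0.041,0,0.121,-0.017,0.041,0,0.121,-0.017,0.041,0,0.121,-0.017,0.041,0,0.121,-0.017,0.041,0,0.121,-0.017,0.041,0,0.121]

```text
t: 2.5
tool_pos: [491.6, 298.5, 268.1]
orientation: [[-0.998, -0.068, 0.0], [-0.068, 0.998, -0.0], [-0.0, -0.0, -1.0]]
wrist_force: [0.6, 0.5, -0.7]
grip_width: 1.004
grip_force: 0.0
```

Emit:
servo_tool:
  steps: [0,0,-0.04,0,0,0,-0.04,0,0,0,0,0,0,0,0,0]

```text
t: 2.9
tool_pos: [492.5, 296.9, 188.7]
orientation: [[-0.998, -0.063, -0.001], [-0.063, 0.998, -0.0], [0.001, -0.0, -1.0]]
wrist_force: [1.0, 0.0, 1.2]
grip_width: 1.0
grip_force: 0.0
```

```bash
cat >> h.py <<'E'
def wray(c,s,u,v,z):
    T=np.array(c['T_tool_cam']); du,dv=np.asarray(u)-c['cx'],np.asarray(v)-c['cy']; r=np.hypot(du,dv); th=r/c['f']
    k=np.sin(th)/np.maximum(r,1e-9); d=np.stack([du*k,dv*k,np.cos(th)],-1)
    R=np.array(s['orientation']); d=d@(R@T[:3,:3]).T; o=np.array(s['tool_pos'])+R@T[:3,3]
    return o+d*((z-o[2])/d[...,2])[...,None]
E
python3 - <<'E'
from h import *
s=env.get_state(); c=cam('wrist'); print(s['tool_pos'],c['f'],c['cx'],c['cy'],c['T_tool_cam'])
# rectify: orthographic patch at z=90 and z=50 via inverse sampling
hsv=cv2.cvtColor(c['color'],cv2.COLOR_RGB2HSV)
red=cv2.inRange(hsv,(0,150,60),(8,255,255))|cv2.inRange(hsv,(172,150,60),(180,255,255))
n,l,st,ce=cv2.connectedComponentsWithStats(red)
for k in np.argsort(-st[1:,4])[:4]+1:
    p=np.argwhere(l==k)[:,::-1]; w=wray(c,s,p[:,0],p[:,1],90.)[:,:2].astype(np.float32); print(st[k],ce[k],w.mean(0),cv2.minAreaRect(w))
cv2.imwrite('pics/w1.png',cv2.resize(c['color'],(800,600))[:,:,::-1])
E
```

```text
[492.485496   296.8785969  188.69049022] 297.3186396354542 252.33726829730125 192.80811741018107 [[-4.40479396e-04 -9.54504411e-01 -2.98196471e-01  8.14556815e+01]
 [ 9.99998619e-01 -8.98379376e-04  1.39850176e-03 -9.73204525e-01]
 [-1.60276966e-03 -2.98195443e-01  9.54503488e-01 -1.88360557e+02]
 [ 0.00000000e+00  0.00000000e+00  0.00000000e+00  1.00000000e+00]]
[138  26  24  45 778] [149.66966581  49.60025707] [359.8195  186.92894] ((357.8755187988281, 186.6559295654297), (21.881664276123047, 45.7797966003418), 87.85479736328125)
[346  43  23  44 765] [356.8  66. ] [363.7827  391.30173] ((361.8848571777344, 391.5267028808594), (44.612247467041016, 22.0492000579834), 6.80609655380249)
[253 162  12  47 449] [258.68596882 185.84632517] [493.09216 302.73343] ((492.5674133300781, 302.5479431152344), (48.195308685302734, 10.993446350097656), 4.222382068634033)
[372 237  18  27 214] [380.71495327 252.09813084] [564.1906  451.95615] ((562.94873046875, 453.925537109375), (14.668533325195312, 34.97183609008789), 76.66678619384766)
```

View pics/w1.png

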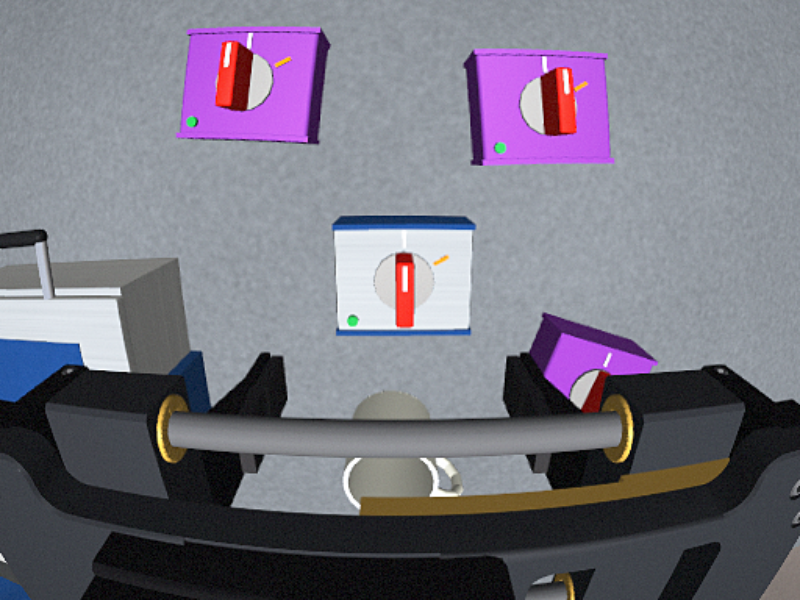

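Wrist view: the knob of the aluminium box is at (404,290), centred near (494.7, 302.5) and aligned with the tool. The mug is clear at (395,470). Descending and gripping.

Emit:
servo_tool:
  steps: [0.002,0.0055,-0.03,0,0,0,-0.04,0,0,0,-0.03,0,0,0,-0.02,0,0,0,0,0,0,0,0,0]

```text
t: 3.55
tool_pos: [495.8, 303.4, 70.4]
orientation: [[-0.998, -0.063, 0.002], [-0.063, 0.998, 0.001], [-0.002, 0.001, -1.0]]
wrist_force: [0.1, 0.3, 1.0]
grip_width: 1.002
grip_force: 0.0
```

Emit:
servo_tool:
  steps: [0,0,0,0,0,0,0,0,0,0,0,0,0,0,0,0,0,0,0,0,0,0,0,0,0,0,0,0,0,0,0,0]
  hand: 1
  squeeze: 20

```text
t: 4.35
tool_pos: [494.5, 302.7, 68.2]
orientation: [[-0.998, -0.063, -0.0], [-0.063, 0.998, -0.0], [0.0, -0.0, -1.0]]
wrist_force: [0.3, 0.1, 0.0]
grip_width: 0.358
grip_force: 0.0
```

Emit:
servo_tool:
  steps: [0,0,0,0,0,0,0,0,0,0,0,0,0,0,0,0,0,0,0,0,0,0,0,0]

```text
t: 4.95
tool_pos: [494.6, 302.7, 68.2]
orientation: [[-0.998, -0.063, -0.0], [-0.063, 0.998, -0.0], [0.0, -0.0, -1.0]]
wrist_force: [-0.1, -0.6, 0.1]
grip_width: 0.006
grip_force: 0.0
```

The gripper shut to 0, so the knob was missed. I'll look.

```bash
python3 - <<'E'
from h import *
s=env.get_state(); print(s['grip_width'],s['tool_pos'])
c=cam('wrist'); a=cv2.resize(c['color'],(512,384)); t=cam('top'); b=cv2.resize(t['color'][190:245,130:200],(490,384))
S=cam('scene');d=cv2.resize(S['color'][120:190,270:350],(310,384))
cv2.imwrite('pics/w2.png',np.hstack([a[:,120:400],b[:,:],])[:,:,::-1]);
im=np.hstack([a[100:,110:410],cv2.resize(d,(240,284)),cv2.resize(b,(260,284))]);cv2.imwrite('pics/w2.png',im[:,:,::-1]);print(im.shape)
E
```

```text
0.006155722425659682 [494.5716165  302.66273925  68.23745901]
(284, 800, 3)
```

View pics/w2.png

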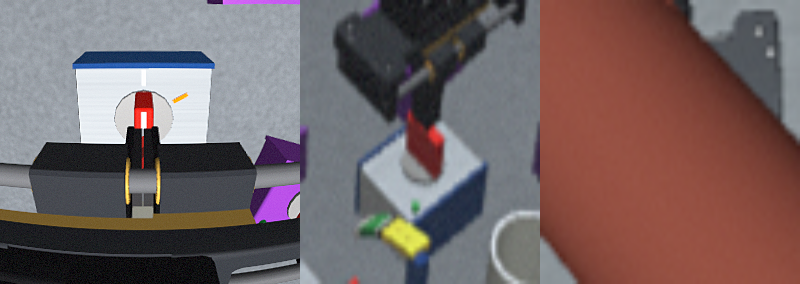

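```bash
python3 - <<'E'
from h import *
c=cam('wrist'); a=cv2.resize(c['color'][180:330,200:310],(440,600),interpolation=cv2.INTER_CUBIC)
S=cam('scene');d=cv2.resize(S['color'][125:170,290:330],(360,600),interpolation=cv2.INTER_CUBIC)
cv2.imwrite('pics/w3.png',np.hstack([a,d])[:,:,::-1]);s=env.get_state();print(s['grip_width'],s['grip_force'],s['torque'])
E
```

```text
0.009292686560730068 0.0 [ 0.09733672 -0.14627105 -0.01269275]
```

View pics/w3.png

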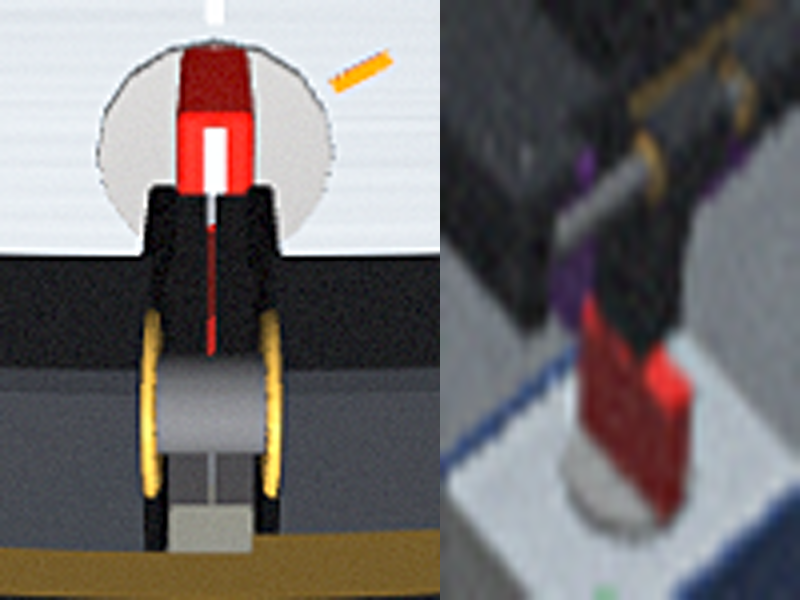

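```bash
python3 - <<'E'
from h import *
S=cam('scene')
for z in (60,70,80,90,100): print(z,proj(S,(494.6,302.7,z)),proj(S,(504,302.7,z)))
c=cam('wrist');T=np.linalg.inv(np.array(c['T_tool_cam']))
for x in(9.5,-9.5):
  for z in(8,-3,-20,-30):
    p=T@np.array([x,0,z,1]); th=np.arctan2(np.hypot(p[0],p[1]),p[2]); k=th*c['f']/np.hypot(p[0],p[1]); print(x,z,c['cx']+k*p[0],c['cy']+k*p[1])
E
```

```text
60 [311.13495812 157.7493254 ] [313.12051344 159.51326768]
70 [311.42899052 155.30929411] [313.42585883 157.0735775 ]
80 [311.72606529 152.84401583] [313.73437505 154.60855264]
90 [312.02622986 150.35309666] [314.04611174 152.11779642]
100 [312.32953272 147.83613448] [314.3611196  149.60090381]
9.5 8 253.3197044296962 207.2126031872161
9.5 -3 253.39731507598333 212.87225710356174
9.5 -20 253.53386920992122 222.86408259134544
9.5 -30 253.6253488653845 229.58213900644205
-9.5 8 253.30061513114384 231.7507554772621
-9.5 -3 253.3734983786805 238.40880574802333
-9.5 -20 253.50046662685148 250.04718002836336
-9.5 -30 253.5845900345292 257.78629192621634
```

Fingers are closed in the air just above the knob. Both views put the tips at z≈92, although the stated geometry says 60, so the real tips are about 32 mm shorter than expected. I'll reopen and lower by that amount, watching the force.

Emit:
servo_tool:
  steps: [0,0,0,0,0,0,0,0,0,0,0,0,0,0,0,0,0,0,0,0,0,0,0,0]
  hand: -0.1

```text
t: 5.9
tool_pos: [494.6, 302.7, 68.2]
orientation: [[-0.998, -0.063, -0.0], [-0.063, 0.998, 0.0], [0.0, 0.0, -1.0]]
wrist_force: [-0.1, 0.2, -0.5]
grip_width: 0.47
grip_force: 0.0
```

Emit:
servo_tool:
  steps: [0,0,-0.01,0,0,0,-0.01,0,0,0,0,0,0,0,0,0]

```text
t: 6.3
tool_pos: [494.1, 302.6, 47.6]
orientation: [[-0.998, -0.063, -0.001], [-0.063, 0.998, -0.0], [0.001, -0.0, -1.0]]
wrist_force: [0.6, -0.6, -0.7]
grip_width: 0.546
grip_force: 0.0
```

```bash
python3 - <<'E'
from h import *
s=env.get_state();print(s['tool_pos'],s['grip_width'],s['wrist_force'])
c=cam('wrist'); a=cv2.resize(c['color'][170:330,160:350],(475,400),interpolation=cv2.INTER_CUBIC)
S=cam('scene');d=cv2.resize(S['color'][125:175,285:335],(320,400),interpolation=cv2.INTER_CUBIC)
cv2.imwrite('pics/w4.png',np.hstack([a,d])[:,:,::-1])
E
```

```text
[494.12727474 302.56454363  47.60882817] 0.546182167325608 [ 0.61337564 -0.59910771 -0.73712724]
```

View pics/w4.png

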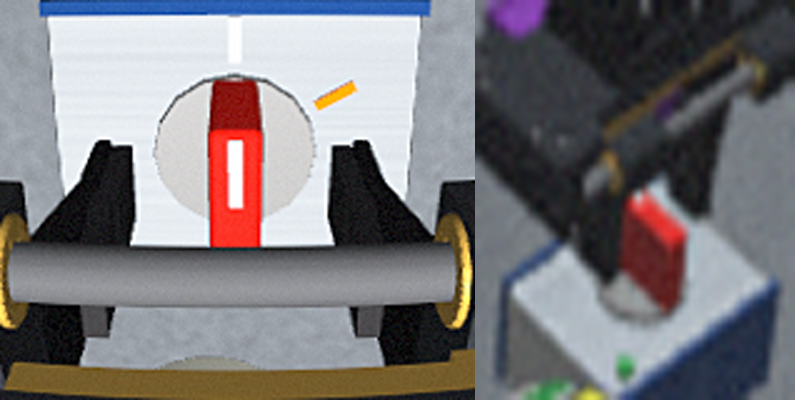

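The fingers now straddle the red knob, clear on both sides (inner edges 132 and 330, knob 235), with tips around z 73. I'll go 10 mm lower and close.

Emit:
servo_tool:
  steps: [0,0,-0.01,0,0,0,0,0]

```text
t: 6.6
tool_pos: [494.0, 302.2, 37.0]
orientation: [[-0.998, -0.063, -0.001], [-0.063, 0.998, -0.001], [0.001, -0.001, -1.0]]
wrist_force: [-0.1, -0.2, -0.5]
grip_width: 0.552
grip_force: 0.0
```

Emit:
servo_tool:
  steps: [0,0,0,0,0,0,0,0,0,0,0,0,0,0,0,0,0,0,0,0,0,0,0,0,0,0,0,0,0,0,0,0]
  hand: 1
  squeeze: 25

```text
t: 7.4
tool_pos: [494.6, 303.4, 38.4]
orientation: [[-0.998, -0.064, 0.0], [-0.064, 0.998, 0.001], [-0.0, 0.001, -1.0]]
wrist_force: [0.3, 3.5, -1.4]
grip_width: 0.138
grip_force: 25.0
```

Gripped at 12 mm. Twisting clockwise.

Emit:
servo_tool:
  steps: [0,0,0,-0.13,0,0,0,-0.13,0,0,0,-0.13,0,0,0,-0.13,0,0,0,-0.13,0,0,0,-0.13,0,0,0,-0.13,0,0,0,-0.12,0,0,0,0,0,0,0,0]

```text
t: 8.4
tool_pos: [495.1, 304.5, 38.4]
orientation: [[-0.569, 0.823, 0.002], [0.823, 0.569, 0.003], [0.001, 0.003, -1.0]]
wrist_force: [4.4, 8.2, -6.3]
grip_width: 0.138
grip_force: 25.0
```

```bash
python3 - <<'E'
from h import *
s=env.get_state();R=np.array(s['orientation']);print(s['torque'],np.arctan2(R[1,1],R[0,1])-np.arctan2(.998,-.063))
E
```

```text
[ 1.8342616  -1.10867255  0.12550321] -1.0290444735179667
```

Emit:
servo_tool:
  steps: [0,0,0,-0.05,0,0,0,0,0,0,0,0]

```text
t: 8.7
tool_pos: [495.1, 304.6, 38.4]
orientation: [[-0.527, 0.85, 0.002], [0.85, 0.527, 0.003], [0.002, 0.003, -1.0]]
wrist_force: [3.9, 7.9, -5.8]
grip_width: 0.137
grip_force: 25.0
```

```bash
python3 - <<'E'
from h import *
s=env.get_state();R=np.array(s['orientation']);print(s['torque'],np.arctan2(R[1,1],R[0,1])-np.arctan2(.998,-.063))
E
```

```text
[ 1.81868133 -1.05475598  0.4364149 ] -1.0783236426559388
```

The moment jumped to 0.44 N m, so it is at the stop. Releasing fully.

Emit:
servo_tool:
  steps: [0,0,0,0,0,0,0,0,0,0,0,0,0,0,0,0,0,0,0,0,0,0,0,0,0,0,0,0,0,0,0,0,0,0,0,0,0,0,0,0]
  hand: -1

```text
t: 9.7
tool_pos: [494.6, 302.5, 38.2]
orientation: [[-0.526, 0.851, -0.0], [0.851, 0.526, -0.0], [-0.0, -0.0, -1.0]]
wrist_force: [-0.2, -0.1, 0.2]
grip_width: 0.946
grip_force: 0.0
```

Emit:
servo_tool:
  steps: [0,0,0.02,0,0,0,0.04,0,0,0,0.04,0,0,0,0.04,0,0,0,0.04,0,0,0,0,0,0,0,0,0]

```text
t: 10.4
tool_pos: [495.0, 303.0, 219.1]
orientation: [[-0.526, 0.85, 0.002], [0.851, 0.526, 0.001], [-0.0, 0.002, -1.0]]
wrist_force: [-0.2, 0.3, -0.8]
grip_width: 0.999
grip_force: 0.0
```

```bash
python3 - <<'E'
from h import *
s=env.get_state(); c=cam('wrist'); print(s['tool_pos'],s['t'])
hsv=cv2.cvtColor(c['color'],cv2.COLOR_RGB2HSV)
red=cv2.inRange(hsv,(0,150,60),(8,255,255))|cv2.inRange(hsv,(172,150,60),(180,255,255))
n,l,st,ce=cv2.connectedComponentsWithStats(red)
for k in np.argsort(-st[1:,4])[:4]+1:
    p=np.argwhere(l==k)[:,::-1]; w=wray(c,s,p[:,0],p[:,1],90.)[:,:2].astype(np.float32); print(st[k],w.mean(0),cv2.minAreaRect(w))
E
```

```text
[494.98026809 302.95822168 219.10415365] 10.4
[ 91 184  39  31 621] [361.67163 190.95143] ((359.7991638183594, 190.43614196777344), (28.479360580444336, 48.535457611083984), 87.16403198242188)
[370  80  38  34 610] [576.2139 464.8756] ((576.3292236328125, 465.26806640625), (22.082685470581055, 50.091861724853516), 76.62579345703125)
[234 160  38  30 521] [495.66528 306.60068] ((495.22723388671875, 306.52081298828125), (44.39665222167969, 17.00090980529785), 4.197765827178955)
[172  31  42  26 473] [365.8853  396.32004] ((363.7211608886719, 396.12457275390625), (48.686981201171875, 14.284723281860352), 8.440052032470703)
```

The knob is back at its rest yaw (4.2°). Moving over the lid bar with the fingers half open.

Emit:
servo_tool:
  steps: [-0.004,-0.04,0,-0.062,-0.004,-0.04,0,-0.062,-0.004,-0.04,0,-0.062,-0.004,-0.04,0,-0.062,-0.004,-0.04,0,-0.062,-0.004,-0.04,0,-0.062,-0.003,-0.04,0,-0.062,-0.003,-0.036,0,-0.062,0,0,-0.03,0,0,0,-0.03,0,0,0,0,0,0,0,0,0]
  hand: 0.1

```text
t: 11.65
tool_pos: [463.8, -13.2, 157.8]
orientation: [[-0.058, 0.998, -0.002], [0.998, 0.058, 0.0], [0.0, -0.002, -1.0]]
wrist_force: [0.3, 0.4, -0.5]
grip_width: 0.452
grip_force: 0.0
```

```bash
python3 - <<'E'
from h import *
s=env.get_state(); c=cam('wrist'); print(s['tool_pos'],s['t'],s['grip_width'])
cv2.imwrite('pics/w5.png',cv2.resize(c['color'],(800,600))[:,:,::-1]); np.save('w5.npy',(s,c))
E
```

```text
[463.83897462 -13.15621541 157.79733805] 11.65 0.4523986737972372
```

View pics/w5.png

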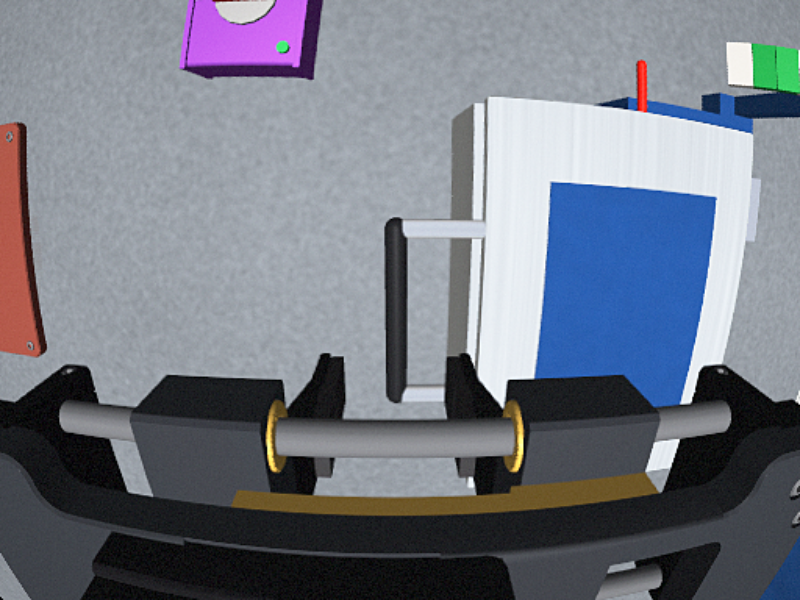

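Wrist view: bar from (396,220) to (396,400), with the two fingers on either side (inner edges 345 and 448). Lid is shut. I'll measure the bar ends and compute the arc.

```bash
python3 - <<'E'
from h import *
s,c=np.load('w5.npy',allow_pickle=True)
for u,v in((396,222),(397,398)): print(wray(c,s,np.array(u*.64),np.array(v*.64),106.))
r=225;q=.06
for a in np.arange(0,1.35,.1):
    d=r*(1-np.cos(a));print(round(a,2),'dx',round(d*np.cos(q),1),'dy',round(d*np.sin(q),1),'dz',round(r*np.sin(a),1))
E
```

```text
[462.57579027  36.70486887 106.        ]
[469.21956642 -65.72880998 106.        ]
0.0 dx 0.0 dy 0.0 dz 0.0
0.1 dx 1.1 dy 0.1 dz 22.5
0.2 dx 4.5 dy 0.3 dz 44.7
0.3 dx 10.0 dy 0.6 dz 66.5
0.4 dx 17.7 dy 1.1 dz 87.6
0.5 dx 27.5 dy 1.7 dz 107.9
0.6 dx 39.2 dy 2.4 dz 127.0
0.7 dx 52.8 dy 3.2 dz 144.9
0.8 dx 68.1 dy 4.1 dz 161.4
0.9 dx 85.0 dy 5.1 dz 176.2
1.0 dx 103.2 dy 6.2 dz 189.3
1.1 dx 122.7 dy 7.4 dz 200.5
1.2 dx 143.2 dy 8.6 dz 209.7
1.3 dx 164.5 dy 9.9 dz 216.8
```

Emit:
servo_tool:
  steps: [0,0,-0.03,0,0,0,-0.03,0,0,0,-0.02,0,0,0,-0.01,0,0,0,0,0,0,0,0,0]

```text
t: 12.3
tool_pos: [465.6, -13.2, 69.6]
orientation: [[-0.058, 0.998, 0.002], [0.998, 0.058, -0.0], [-0.0, 0.002, -1.0]]
wrist_force: [-0.0, -0.5, 0.2]
grip_width: 0.453
grip_force: 0.0
```

Emit:
servo_tool:
  steps: [0,0,-0.006,0,0,0,0,0]

```text
t: 12.5
tool_pos: [464.8, -13.4, 62.4]
orientation: [[-0.058, 0.998, 0.001], [0.998, 0.058, -0.0], [-0.0, 0.001, -1.0]]
wrist_force: [-0.5, -0.2, -0.7]
grip_width: 0.449
grip_force: 0.0
```

Emit:
servo_tool:
  steps: [0,0,0,0,0,0,0,0,0,0,0,0,0,0,0,0,0,0,0,0,0,0,0,0,0,0,0,0,0,0,0,0]
  hand: 1
  squeeze: 15

```text
t: 13.3
tool_pos: [464.5, -13.3, 62.2]
orientation: [[-0.058, 0.998, -0.0], [0.998, 0.058, -0.0], [0.0, -0.0, -1.0]]
wrist_force: [-0.7, -0.6, 0.5]
grip_width: 0.128
grip_force: 15.0
```

Bar gripped. Raising along the arc to 0.5 rad first.

Emit:
servo_tool:
  steps: [0.0005,0,0.0112,0,0.0005,0,0.0112,0,0.0017,0.0001,0.0111,0,0.0017,0.0001,0.0111,0,0.0028,0.0002,0.0109,0,0.0028,0.0002,0.0109,0,0.0039,0.0002,0.0106,0,0.0039,0.0002,0.0106,0,0.0049,0.0003,0.0101,0,0.0049,0.0003,0.0101,0,0,0,0,0]

```text
t: 14.4
tool_pos: [491.1, -11.7, 171.5]
orientation: [[-0.058, 0.998, -0.003], [0.998, 0.058, -0.0], [-0.0, -0.003, -1.0]]
wrist_force: [-13.1, -1.3, 4.2]
grip_width: 0.133
grip_force: 15.0
```

```bash
cat > ang.py <<'E'
from h import *
def angle():
    # red pointer pin & bar in top/scene views
    s=env.get_state(); print(s['t'],s['tool_pos'],s['wrist_force'],s['grip_width'])
    q=.0602; ex=np.array([np.cos(q),np.sin(q),0]); ey=np.array([-np.sin(q),np.cos(q),0]); H=np.array([464.8,-13.2,106])+225*ex
    for n in('top','scene'):
        c=cam(n); hsv=cv2.cvtColor(c['color'],cv2.COLOR_RGB2HSV); red=cv2.inRange(hsv,(0,150,60),(8,255,255))|cv2.inRange(hsv,(172,150,60),(180,255,255))
        k,l,st,ce=cv2.connectedComponentsWithStats(red)
        for i in range(1,k):
            if st[i,4]>=5: # ray x vertical plane y_box=122
                R=np.array(c['R']);o=-R.T@np.array(c['t']); d=R.T@np.array([(ce[i,0]-c['cx'])/c['f'],(ce[i,1]-c['cy'])/c['f'],1])
                for yb in (120,135):
                    X=o+d*((yb-(o-H)@ey)/(d@ey))-H; a=np.arctan2(X[2],-(X@ex)); r=np.hypot(X[2],X@ex)
                    if 60<r<135: print(n,yb,ce[i],'r',round(r),'ang',round(a,3))
        cv2.imwrite(f'pics/{n}_l.png',c['color'][:,:,::-1])
if __name__=='__main__': angle()
E
python3 ang.py
```

```text
14.4 [491.09043422 -11.74793579 171.51469539] [-13.12846273  -1.25610559   4.1863426 ] 0.1331021523075997
top 135 [229.54166667 169.58333333] r 74 ang 0.278
scene 120 [288.30769231 182.30769231] r 90 ang 0.741
scene 135 [288.30769231 182.30769231] r 91 ang 0.44
```

```bash
cat > ang.py <<'E'
from h import *
q=.0602; ex=np.array([np.cos(q),np.sin(q),0]); ey=np.array([-np.sin(q),np.cos(q),0]); H=np.array([464.8,-13.2,106])+225*ex
def cands(n):
    c=cam(n); hsv=cv2.cvtColor(c['color'],cv2.COLOR_RGB2HSV); red=cv2.inRange(hsv,(0,130,50),(8,255,255))|cv2.inRange(hsv,(172,130,50),(180,255,255))
    cv2.imwrite(f'pics/{n}_l.png',c['color'][:,:,::-1])
    k,l,st,ce=cv2.connectedComponentsWithStats(red); R=np.array(c['R']);o=-R.T@np.array(c['t']); out=[]
    for i in range(1,k):
        if 4<=st[i,4]<400: d=R.T@np.array([(ce[i,0]-c['cx'])/c['f'],(ce[i,1]-c['cy'])/c['f'],1]); out.append((ce[i],o,d/np.linalg.norm(d)))
    return out
s=env.get_state(); print(s['t'],s['tool_pos'],s['wrist_force'],s['grip_width'])
A,B=cands('top'),cands('scene')
for pa,oa,da in A:
    for pb,ob,db in B:
        t=np.linalg.lstsq(np.c_[da,-db],ob-oa,rcond=None)[0]; X=(oa+da*t[0]+ob+db*t[1])/2; gap=np.linalg.norm(oa+da*t[0]-ob-db*t[1]); Y=X-H
        if gap<8 and 105<Y@ey<150 and abs(Y@ex)<200: print(pa,pb,'gap',round(gap,1),'y',round(Y@ey),'r',round(np.hypot(Y[2],Y@ex)),'ang',round(np.arctan2(Y[2],-(Y@ex)),3))
E
python3 ang.py
```

```text
14.5 [490.55526737 -11.76860067 170.5797355 ] [-12.40668339  -0.14447345   3.06116078] 0.12811286680954995
[229.4  169.64] [288.11111111 182.5       ] gap 3.4 y 133 r 89 ang 0.502
```

The triangulated pointer reads 0.50 rad, as planned. I'll ease the radial load of about 13 N and go on to 0.8.

Emit:
servo_tool:
  steps: [-0.002,0,0.001,0,0.0058,0.0003,0.0096,0,0.0058,0.0003,0.0096,0,0.0068,0.0004,0.009,0,0.0068,0.0004,0.009,0,0.0076,0.0005,0.0083,0,0.0076,0.0005,0.0083,0,0,0,0,0]

```text
t: 15.4
tool_pos: [531.4, -9.3, 227.0]
orientation: [[-0.058, 0.998, 0.0], [0.998, 0.058, -0.0], [-0.0, 0.0, -1.0]]
wrist_force: [-8.3, -1.2, 6.9]
grip_width: 0.13
grip_force: 15.0
```

```bash
python3 ang.py
```

```text
15.4 [531.42584037  -9.28333812 226.99776309] [-8.3129221  -1.20360631  6.86099063] 0.1297350106473635
[232.66666667 161.33333333] [292.26666667 180.4       ] gap 4.5 y 126 r 92 ang 0.835
```

Emit:
servo_tool:
  steps: [-0.001,0,0.001,0,0.0085,0.0005,0.0074,0,0.0085,0.0005,0.0074,0,0.0091,0.0005,0.0066,0,0.0091,0.0005,0.0066,0,0.0097,0.0006,0.0056,0,0.0097,0.0006,0.0056,0,0.0102,0.0006,0.0046,0,0.0102,0.0006,0.0046,0,0,0,0,0,0,0,0,0]

```text
t: 16.6
tool_pos: [604.9, -5.0, 274.9]
orientation: [[-0.058, 0.998, 0.001], [0.998, 0.058, -0.0], [-0.0, 0.001, -1.0]]
wrist_force: [-1.8, -0.5, 5.2]
grip_width: 0.132
grip_force: 15.0
```

```bash
python3 ang.py
```

```text
16.6 [604.92607635  -4.99802281 274.94380271] [-1.8231039  -0.46552908  5.18440588] 0.13185360573259125
[231.33333333 147.66666667] [267.     1.75] gap 4.6 y 108 r 529 ang 1.271
[231.33333333 147.66666667] [264.5          7.33333333] gap 2.3 y 106 r 520 ang 1.267
[231.33333333 147.66666667] [299.  182.5] gap 0.1 y 124 r 91 ang 1.203
```

The pointer reads 1.20, in the yellow. Easing back to about 0.93.

Emit:
servo_tool:
  steps: [0,0,0,0,-0.0102,-0.0006,-0.0046,0,-0.0102,-0.0006,-0.0046,0,-0.0097,-0.0006,-0.0056,0,-0.0097,-0.0006,-0.0056,0,-0.0065,-0.0004,-0.0045,0,-0.0065,-0.0004,-0.0045,0,0,0,0,0,0,0,0,0,0,0,0,0]

```text
t: 17.7
tool_pos: [552.0, -8.0, 245.0]
orientation: [[-0.058, 0.998, 0.0], [0.998, 0.058, 0.0], [0.0, 0.0, -1.0]]
wrist_force: [-0.2, 0.3, 0.5]
grip_width: 0.131
grip_force: 15.0
```

```bash
python3 ang.py; python3 - <<'E'
import cv2,numpy as np
a=cv2.imread('pics/top_l.png')[120:180,205:285]; b=cv2.imread('pics/scene_l.png')[160:220,270:330]
cv2.imwrite('pics/fin.png',np.hstack([cv2.resize(a,(400,300),interpolation=2),cv2.resize(b,(300,300),interpolation=2)]))
E
```

```text
17.7 [551.99527695  -8.04382112 245.0257998 ] [-0.18955836  0.29876838  0.46050696] 0.13073609612164344
[232.5 157.5] [260.66666667   1.5       ] gap 1.3 y 106 r 530 ang 1.242
[232.5 157.5] [294.  180.5] gap 3.5 y 125 r 92 ang 0.945
```

View pics/fin.png

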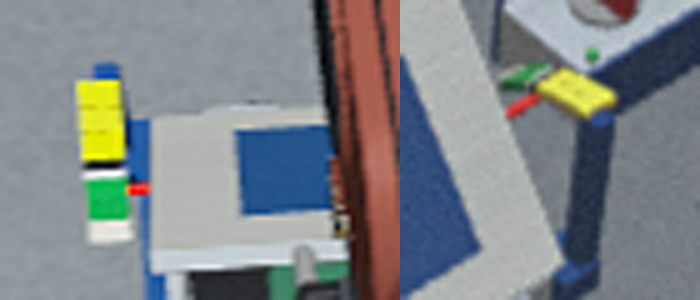

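The red pointer at (138,188) sits mid-green in the band, the bar is gripped at 15 N, and everything is at rest. Handing in.

```bash
python3 -c "
from cell import env
print(env.sign_off())"
```

```text
the job is handed in; nothing more can be done
None
```

I handed the job in at about 18 s with the lid held steady at about 0.94 rad, pointer in the green band. Before that I twisted the knob to its stop and it sprang back, then raised the lid to about 1.20 rad and eased it back. The hand-in returned no verdict, and I didn't re-measure the case, mug or mouse.

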